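# Clamp a respirator filter in its leak-test fixture

## Task

Get the white, blue-banded respirator filter on the aluminium fixture ready for its leak test. With the fingertips push it along the plate until it rests against both locating pins, then push the red lever of the toggle clamp over and down past its dead point until it snaps into lock with the rubber stopper pressing on the filter's neck. Only push: do not take hold of the filter's neck, lift or tip the filter, and leave everything else on the bench where it stands.

Things in the scene. Friction and masses are not known exactly. Their poses are not given: they have to be found in the camera images.
- fixture: aluminium plate 335 x 150 mm, 12 mm thick, with a toggle clamp on a blue riser. Origin on the table top, on the plate's centre line; in this frame the plate spans x -220 to +115, y -75 to +75 mm. x points level from the loading end to the clamp: the filter is pushed home along +x, the lever is thrown towards +x and down. Riser and clamp frame reach x -19 to +87, y -28 to +28, up to z 114 mm
- filter: the filter to clamp, loose on the plate, 35 to 65 mm short of its seat: white round body, 100 mm diameter, 38 mm high, blue band, about 130 g, grey threaded neck (40 mm diameter, 16 mm tall) on top. Origin: centre of its underside, on the plate (z = 12 mm); z along its axis. Slides with 1 to 2 N
- filter_neck (a point): centre of the filter's neck: on its axis, 46 mm above the filter's underside, 8 mm below the neck's top
- seat (a point): fixed point of the fixture where the filter's origin lies when the filter rests against both pins (fixture frame: x -95, y 0, z 12 mm). The two steel locating pins, 12 mm diameter, 30 mm tall, stand on the plate at x -67, y +48 and -48 mm
- stopper: black rubber stopper, 32 mm wide, at the end of the clamp's arm; origin at its tip. While the lever is open the arm stands upright above fixture x 0, up to about 195 mm above the table, the stopper pointing to the fixture's -x (tip at x about -60, z about 160 mm); as the lever is pushed over it swings down onto the neck of a filter at the seat, and presses with 20 to 30 N when locked
- clamp_lever (a joint): angle of the red lever, rad: 0 fully open, growing as it is pushed over and down; dead point about 1.15; 1.30 locked, lever level on its stop. Starts between 0.05 and 0.25; friction 0.2 N m. With a filter seated, the last 0.25 rad before the dead point squeeze the rubber, take up to about 10 N at lever_pad and spring back if let go; beyond it snaps over by itself
- lever_hinge (a point): fixed point on the lever's hinge axis (fixture frame: x 61, y 0, z 100 mm); the axis runs along the fixture's y. At joint value j the lever's centre line rises from here at 1.30 - j rad above the level, towards the fixture's +x
- lever_pad (a point): point to push, moves with the lever: middle of the upper face of its red grip, 125 mm from the hinge along the lever and 11 mm off its centre line. The grip is 20 mm wide, 22 mm thick, from 55 to 153 mm from the hinge. Locked, this point is 111 mm above the table; fully open 223 mm
- spare_filter_center (a point): bystander on the table: filter like the first but with an orange band, 100 mm diameter, 54 mm tall with its neck; the point is 19 mm above the table
- canister_center (a point): bystander: grey gas filter canister with brown band, 104 mm diameter, 88 mm tall with its neck; the point is 36 mm above the table
- plug_cap_center (a point): bystander: red thread plug, 48 mm diameter, 24 mm tall; the point is at half height
- hose_adapter_center (a point): bystander: aluminium and brass hose adapter standing on end, 42 mm diameter, 54 mm tall; the point is at half height
- gas_monitor_center (a point): bystander: black hand-held gas monitor lying flat, 140 x 74 x 38 mm; the point is at its centre, half-way up
- cal_gas_center (a point): bystander: small salmon-coloured calibration gas cylinder with yellow shoulder standing upright, 66 mm diameter, 170 mm tall; the point is 70 mm above the table
- screwdriver: bystander: screwdriver lying on the table; origin on its underside at the table
There are look-alikes about, which are no part of the job. What is shaped like the filter but brown, purple or turquoise is not meant.

How it is judged (in metres and radians):
On the way, in this order (a step that is already met when the one before it is completed fails the run):
1. the filter rests home against both pins with the clamp still open (horizontal distance between filter and seat below 0.004 m and value of joint clamp_lever below 0.8 rad), for 0.2 s.
2. the lever is past its dead point and locked (value of joint clamp_lever above 1.26 rad), for 0.2 s.
At the end, for the whole second after the job is handed in: The lever is locked (joint above 1.26 rad), the stopper presses on the filter with more than 10 N, and the filter stands still and upright (within 0.06 rad) with its axis within 5 mm of the seat (value of joint clamp_lever above 1.26 rad and contact force between stopper and filter above 10 N and horizontal distance between filter and seat below 0.005 m and angle between filter's own z axis and vertical below 0.06 rad and linear speed of filter below 0.02 m/s); the robot touches nothing.
It fails at once if the filter is lifted off the plate (by more than 8 mm) (z of filter in the frame of fixture above 0.02 m).
It fails at once if the filter is tipped (by more than 0.3 rad) (angle between filter's own z axis and vertical above 0.3 rad).
It fails at once if the fingers take hold of the filter's neck (grasp point within 15 mm of its centre) (distance between the grasp point and filter_neck below 0.015 m).
It fails at once if something else on the bench is moved by more than 20 mm (distance of any of spare_filter_center, canister_center, plug_cap_center, hose_adapter_center, gas_monitor_center, cal_gas_center, screwdriver from where it was at the start of the episode above 0.02 m).
It also fails if it takes over 64 s, if anything falls off the work surface, if the arm or the gripper's body presses on something with over 40 N, if the wrist force passes 120 N, or if a joint passes its speed limit or range.

## Robot

A 7-joint arm with a two-finger parallel gripper is mounted at the origin on the work surface. World frame = base frame: x ahead of the robot, y to its left, z up, the work surface at z = 0. Lengths are in mm, angles in rad, forces in N, time in s.
With the tool pointing down it reaches from about 425 to 800 mm from the base axis. Payload 8.3 kg.
Tool frame: the origin (TCP) lies at the centre of the arm's flange, where the gripper is bolted on; the fingertips stand 173 mm ahead of it and the grasp point (between the pads) lies 155 mm ahead of it; z points along the fingers, y is the direction in which the jaws open and shut (so a half turn about z gives the same grasp; the last joint's range is limited). The gripper opens to 85 mm and grips with 20 to 120 N. Pads are 22 mm wide; open, the fingers measure 114 mm over their backs; the gripper's body (76 mm by 85 mm) begins 54 mm behind the grasp point. The pads swing forward as they close: fully open they stand 13 mm farther back than shut.
Start: joints at [-1.373, 0.383, 0.016, 1.37, -0.006, 1.388, -0.046], TCP at [161.119, 603.868, 404.679] pointing down, gripper open.
Joint ranges: [-2.95, 2.95], [-0.25, 2.06], [-1.52, 1.56], [0.18, 2.33], [-1.44, 4.58], [0.02, 2.06], [-3.01, 3.01]. Speed limits (rad/s): [2.39, 2.39, 3.01, 3.01, 3.14, 3.14, 3.14].

## Interface

Orientations are given as a rotation vector (axis times angle).
In Python, from station import robot gives the robot as it stands. The module is installed in compiled form; this text tells all that it offers.
- The arm moves only by the tool move_arm, never from a script. Its arguments are lists of equal length, an entry for each row: "offset": the shift along the tool's x, y, z in m, a list of three; "roll": the turn about the tool's z in degrees; "fingers": the opening, from -1 (shut) to 1 (fully open). A call has exactly 5 rows; each row shifts and turns the commanded pose from where the row before left it, along the tool's axes as they then stand; what a row does not reach is not made up. A row lasts 1/10 s, in which the tool goes at most 50 mm and 8.59 degrees, less where a joint would pass 70% of its speed; a pose out of reach is approached as far as the arm can. A call with a gripper value outside its range is refused whole. The fingers move at their own pace and stop on an object; the grip force is fixed at half the most. Time passes only in rows, so rows that do not move let the fingers close, or fill a call up. It gives the time, the measured TCP pose, the force and the opening at its end, in the units of the state.
- robot.sense(): the state, without advancing time (a new reading comes with each control period).
- robot.snapshot(name): name is "scene" or "top" or "wrist"; returns (picture, depth): 480x640x3 uint8, red, green, blue; 480x640 float32, mm along the optical axis (not along the pixel's ray), 0 where there is no reading.
- robot.get_calibration(name): a dict with "vfov" (degrees; the focal length in pixels is half the picture's height over the tangent of half this angle, whatever the lens; pixels are square), "cx", "cy" (the principal point, pixels), "eye" and "rotation" of the camera in the world; the wrist camera has in their place "mount" (4x4, takes a point from camera to tool coordinates, whose origin is the TCP and whose axes are the flange's). Camera axes: x right, y down, z forward; pixel columns grow to the right and rows downward; lengths in mm; the calibration is good to about 2 mm. The wrist camera is an equidistant fisheye: a pixel r from the principal point sees the ray r / f radians off the axis. A picture is of the moment at which its call begins: read the wrist's pose just before it. get_calibration takes no time and is no camera call.
- robot.sign_off(): hands the job in, once; it reports no verdict.
Trained networks look in the newest picture that a camera, given by its name, has taken for a name from the list of things; names that differ only in an ending like _2 or _b are one class to them, and where a whole thing is asked for, a point or a joint stands for the part that bears it (a point fixed in the world has none). Each returns a list of dicts, best first, with "score" (0 to 1); they miss things now and then, are a little off and sometimes report something else, mostly with a low value. They report only what shows in the picture. A call takes as long as a camera call. They do not tell look-alikes from the thing itself.
- robot.spot_in(camera, query): "extent" ([left, top, width, height] in pixels, round what is visible of it).
- robot.masks_of(camera, query): "mask" (480x640 bool, what is visible of it) and "extent" ([left, top, width, height] in pixels, round what is visible of it).
The state is a dict: "clock": time; "joints": joint angles; "dq": joint speeds; "tau": joint torques, N m; "eef_pos": TCP position; "eef_rot": TCP orientation; "ft_force": force on the tool from outside, world axes, zero at the start; "torque": the same for the moment, N m; "finger_gap": finger opening in mm.
Only numpy, scipy, OpenCV 4.12 (cv2) and the standard library are available. Lean on these libraries where they do the work, as an engineer would, in place of code of your own. Each camera call takes 0.05 s, during which the arm holds its last target.

## Working session

There is one attempt and no reset: what is moved stays moved. The work goes in short steps, Python scripts to look and compute and a tool call to move; the robot and the scene stay as the last step left them, time stands still between calls to the robot, and variables do not carry over. Pictures are saved under pics/ and viewed, and the job is handed in when it is done.

Besides the shell and the picture viewer there is one more tool, called as name([rows], argument=value, ...), one row to a line, values as JSON. move_arm: Moves the arm, as the interface text tells. Its arguments: {"type":"object","properties":{"offset":{"type":"array"},"roll":{"type":"array"},"fingers":{"type":"array"}},"required":["offset","roll","fingers"]}

```bash
mkdir -p pics; cat > h.py <<'E'
import numpy as np, cv2
from station import robot
from scipy.spatial.transform import Rotation as R
def save(n,im,s=1): cv2.imwrite('pics/'+n+'.png',cv2.cvtColor(im,cv2.COLOR_RGB2BGR))
E
python3 - <<'E'
from h import *
s=robot.sense(); print({k:np.round(v,3) for k,v in s.items()})
for n in ["scene","top","wrist"]:
    im,d=robot.snapshot(n); save(n+'0',im); np.savez(''+n+'0.npz',im=im,d=d)
    print(n,robot.get_calibration(n))
E
```

```text
{'clock': np.float64(0.0), 'joints': array([-1.373,  0.384,  0.016,  1.371, -0.006,  1.388, -0.047]), 'dq': array([-0.   , -0.001, -0.001, -0.001, -0.   ,  0.001,  0.002]), 'tau': array([-0.0000e+00, -6.2761e+01,  8.4400e-01, -3.7182e+01,  1.6000e-02,
        1.4000e-02, -0.0000e+00]), 'eef_pos': array([161.085, 603.713, 403.665]), 'eef_rot': array([-4.080e-01, -3.115e+00,  3.000e-03]), 'ft_force': array([-0.574,  0.588, -0.616]), 'torque': array([ 0.031, -0.001,  0.014]), 'finger_gap': np.float64(85.593)}
scene {'vfov': 50.30241648143251, 'cx': 311.3137942868118, 'cy': 240.40569536667243, 'eye': array([1040.94751098, -889.15949964,  985.76406752]), 'rotation': array([-2.20469623, -0.58210096,  0.24325705])}
top {'vfov': 54.29975304273124, 'cx': 319.90095965572203, 'cy': 232.95475576379386, 'eye': array([ 433.2599916,   -2.3339282, 1155.032919 ]), 'rotation': array([-2.16252556,  2.14819717, -0.17933294])}
wrist {'vfov': 65.70646984690485, 'cx': 321.91619114925965, 'cy': 240.6238320882031, 'mount': array([[-7.29962288e-04, -9.47403032e-01, -3.20042126e-01,
         8.30688954e+01],
       [ 9.99999714e-01, -6.28418270e-04, -4.20559340e-04,
        -5.75698779e-01],
       [ 1.97318874e-04, -3.20042342e-01,  9.47403220e-01,
         3.14212581e+01],
       [ 0.00000000e+00,  0.00000000e+00,  0.00000000e+00,
         1.00000000e+00]])}
```

View pics/scene0.png

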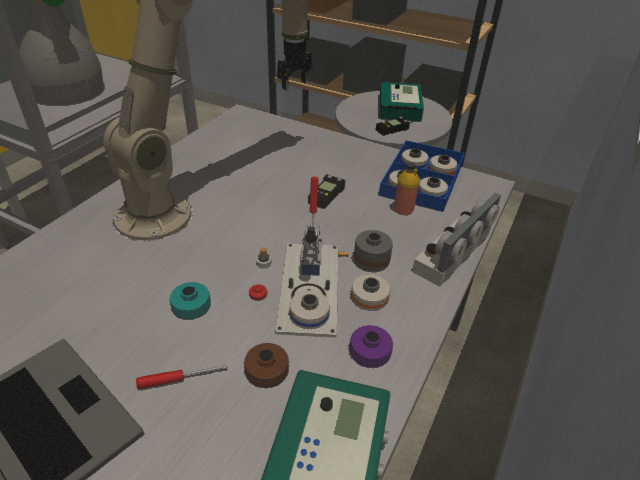

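View pics/top0.png

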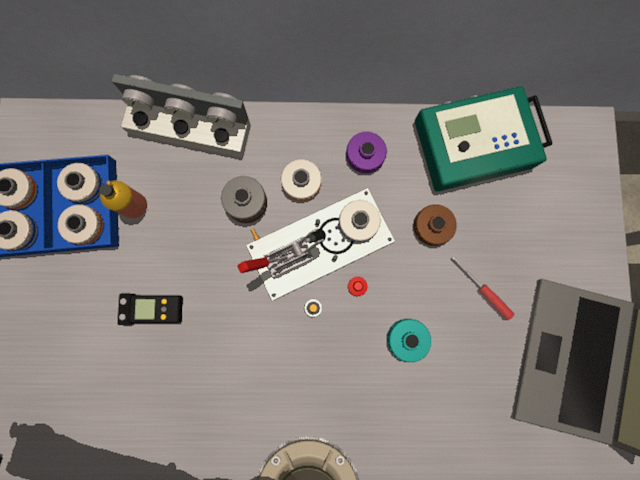

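View pics/wrist0.png

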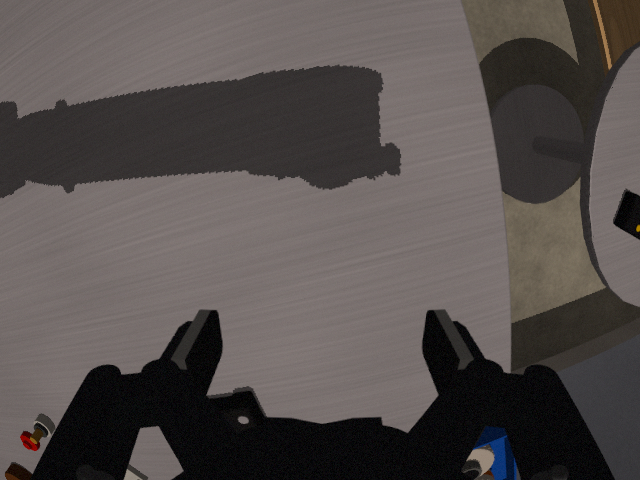

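The top view shows the fixture plate around (320,245), with the white filter on it at (360,220). The clamp is at (290,255) and its red lever at (250,265). The other white filter, at (300,180), stands on the table. Next I'll enlarge the candidates and measure.

```bash
cat >> h.py <<'E'
def cal(n):
    c=robot.get_calibration(n); f=240/np.tan(np.radians(c['vfov']/2)); return c,f,R.from_rotvec(c['rotation']).as_matrix() if 'rotation' in c else None
def rays(n,uv):
    c,f,M=cal(n); uv=np.atleast_2d(uv).astype(float)
    return c['eye'],np.c_[(uv[:,0]-c['cx'])/f,(uv[:,1]-c['cy'])/f,np.ones(len(uv))]@M.T
def onz(n,uv,z):
    e,r=rays(n,uv); return e+r*((z-e[2])/r[:,2])[:,None]
def proj(n,p):
    c,f,M=cal(n); q=(np.atleast_2d(p)-c['eye'])@M; return np.c_[q[:,0]/q[:,2]*f+c['cx'],q[:,1]/q[:,2]*f+c['cy']]
def cloud(n,d):
    v,u=np.mgrid[:480,:640]; e,r=rays(n,np.c_[u.ravel(),v.ravel()]); return (e+r*d.reshape(-1,1)).reshape(480,640,3)
E
python3 - <<'E'
from h import *
for n in ["top","scene"]:
    for q in ["filter","fixture","clamp_lever","spare_filter_center","stopper"]:
        for r in robot.masks_of(n,q)[:4]:
            m=r['mask']; ys,xs=np.nonzero(m); print(n,q,round(r['score'],2),np.round(r['extent']),xs.mean().round(1),ys.mean().round(1))
a=np.load('top0.npz')['im'][150:320,220:420]; save('ctop',cv2.resize(a,None,fx=3.5,fy=3.5,interpolation=cv2.INTER_CUBIC))
a=np.load('scene0.npz')['im'][160:345,250:410]; save('cscene',cv2.resize(a,None,fx=3.2,fy=3.2,interpolation=cv2.INTER_CUBIC))
E
```

```text
top filter 0.89 [415. 206.  40.  43.] 434.1 224.4
top filter 0.85 [388. 319.  42.  40.] 408.4 339.6
top filter 0.75 [340. 201.  40.  41.] 358.6 220.4
top filter 0.73 [344. 128.  42.  42.] 365.4 151.1
top fixture 0.81 [238. 186. 157. 113.] 309.4 248.5
top clamp_lever 0.74 [234. 246.  58.  30.] 258.3 262.5
top spare_filter_center 0.74 [281. 158.  39.  40.] 300.1 179.4
top spare_filter_center 0.34 [115. 292.  66.  33.] 149.0 308.6
top spare_filter_center 0.22 [224. 177.  44.  45.] 243.6 199.1
top stopper 0.68 [314. 232.  11.   5.] 319.0 234.0
top stopper 0.47 [337. 199.  42.  45.] 358.6 220.2
top stopper 0.47 [100. 180.  47.  38.] 122.2 198.5
scene filter 0.97 [351. 321.  43.  49.] 371.0 346.3
scene filter 0.96 [245. 344.  46.  47.] 266.3 365.1
scene filter 0.67 [171. 286.  42.  32.] 190.1 300.5
scene filter 0.63 [292. 290.  36.  39.] 309.5 308.9
scene fixture 0.68 [288. 288.  46.  38.] 309.7 309.4
scene fixture 0.57 [274. 178.  73. 159.] 309.3 276.0
scene fixture 0.46 [318. 174.  29.  36.] 329.6 189.8
scene fixture 0.31 [134. 366.  91.  23.] 164.9 377.7
scene clamp_lever 0.78 [313. 174.   4.  40.] 313.7 193.7
scene spare_filter_center 0.69 [352. 274.  38.  40.] 370.3 292.0
scene spare_filter_center 0.58 [277. 178.  74. 160.] 309.5 276.2
scene stopper 0.6 [276. 178.  70. 160.] 309.4 275.8
scene stopper 0.44 [305. 231.  10.  14.] 310.2 236.7
```

View pics/ctop.png

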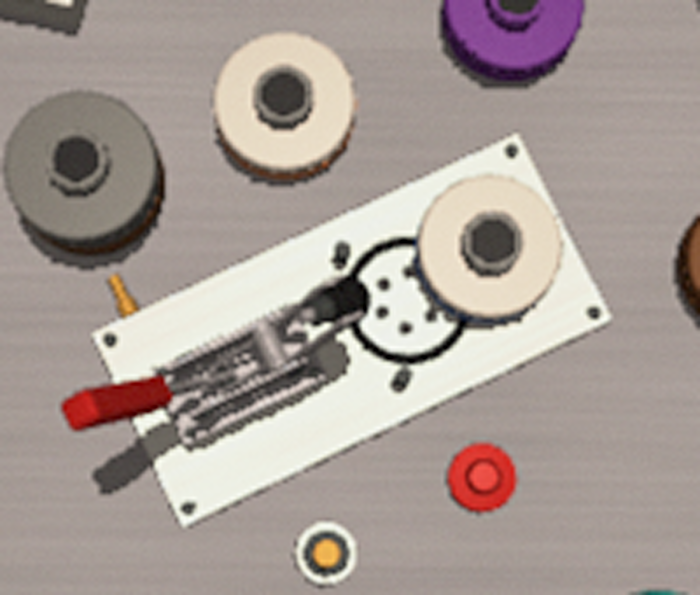

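View pics/cscene.png

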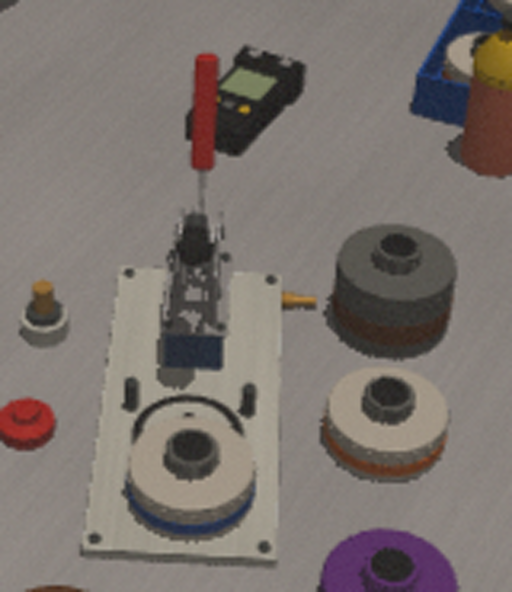

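Filter candidates are the blue-banded white one on the plate (scene (310,305), top (359,220)), the orange-banded spare (scene (371,290)), and the purple, brown and turquoise look-alikes. The crops show that the one on the plate is white with a blue band, so that's the target. Next, the poses.

```bash
cat > meas.py <<'E'
from h import *
from scipy.optimize import least_squares
T=np.load('top0.npz'); S=np.load('scene0.npz')
mt=np.array([[518,132],[611,320],[186,527],[93,333]])/3.5+[220,150]
ms=np.array([[82,553],[277,562],[281,280],[122,268]])/3.2+[250,160]
def refine(im,c):
    g=cv2.cvtColor(im,cv2.COLOR_RGB2GRAY); return cv2.cornerSubPix(g,c.astype(np.float32).reshape(-1,1,2),(4,4),(-1,-1),(3,50,.01)).reshape(-1,2)
mt2=refine(T['im'],mt-.36); ms2=refine(S['im'],ms-.36); print(mt2-mt,ms2-ms)
print('top',onz('top',mt2,12).round(1).tolist()); print('scene',onz('scene',ms2,12).round(1).tolist())
# corners, fixture frame: top order: (-220,?),...
E
python3 meas.py; python3 - <<'E'
from h import *
T=np.load('top0.npz');P=cloud('top',T['d'])
for p in [(360,221),(350,225),(300,180),(330,270),(380,230),(243,199),(240,267),(358,286),(313,308),(500,240)]: print(p,P[p[1],p[0]].round(1))
S=np.load('scene0.npz');P=cloud('scene',S['d'])
for p in [(310,300),(300,312),(288,322),(313,180),(313,200),(370,292)]: print(p,P[p[1],p[0]].round(1))
E
```

```text
[[-0.35998535 -0.36000715]
 [-3.68535069 -1.19329616]
 [-0.58124215 -4.09764317]
 [ 3.17316982  1.62641471]] [[ 1.96343994 -1.43173218]
 [-3.98782349 -1.22357178]
 [-3.59783936  0.21624756]
 [ 1.46942139  1.78460693]]
top [[717.4, -144.9, 12.0], [584.0, -201.1, 12.0], [444.8, 88.0, 12.0], [565.2, 146.2, 12.0]]
scene [[592.2, -207.8, 12.0], [712.9, -148.9, 12.0], [569.3, 141.1, 12.0], [452.1, 83.6, 12.0]]
(360, 221) [ 621.6 -118.8   69.6]
(350, 225) [614.7 -96.7  52.1]
(300, 180) [723.7  24.   53.4]
(330, 270) [509.5 -50.7  12.4]
(380, 230) [ 609.7 -174.8   10. ]
(243, 199) [668.1 155.1  86.6]
(240, 267) [499.1 134.5 239.4]
(358, 286) [ 470.6 -117.5   26.4]
(313, 308) [418.3  -9.6  53.5]
(500, 240) [ 588.2 -477.5    1.3]
(310, 300) [ 632.8 -120.2   64.2]
(300, 312) [ 627.1 -159.5   55. ]
(288, 322) [ 598.7 -169.3   11.8]
(313, 180) [505.8 117.1 239. ]
(313, 200) [516.8  99.7 188.8]
(370, 292) [741.6   4.2  38.1]
```

```bash
cat > meas.py <<'E'
from h import *
from scipy.optimize import least_squares
def edges(im,c):
    # subpixel edge points along each side by max gradient
    g=cv2.GaussianBlur(cv2.cvtColor(im,cv2.COLOR_RGB2GRAY),(3,3),0).astype(np.float32); out=[]
    for i in range(4):
        a,b=c[i],c[(i+1)%4]; t=(b-a)/np.linalg.norm(b-a); n=np.array([t[1],-t[0]])
        if n@(c.mean(0)-a)>0:n=-n
        s=np.arange(-4,4.01,.1)
        for w in np.linspace(.1,.9,40):
            p=a+(b-a)*w+s[:,None]*n
            v=cv2.remap(g,p[:,0].astype(np.float32)[None],p[:,1].astype(np.float32)[None],cv2.INTER_LINEAR)[0]
            d=-np.gradient(v); 
            if d.max()>1.2:
                k=int(d.argmax()); q=slice(max(0,k-8),k+9); dd=np.clip(d[q],0,None); out.append((i,*(p[q]*dd[:,None]).sum(0)/dd.sum()))
    return np.array(out)
def fit(cam,im,c):
    E=edges(im,c); P=onz(cam,E[:,1:],12)[:,:2]
    # sides: idx0->(-220 end), then y side etc
    def res(p,f):
        x,y,th=p; cs,sn=np.cos(th),np.sin(th); q=(P-[x,y])@np.array([[cs,-sn],[sn,cs]])
        r=np.abs(q[:,0]+52.5)-167.5
        r2=np.abs(q[:,1])-75
        isend=np.isin(E[:,0],f); return np.where(isend,r,r2)
    f=[0,2]
    s=least_squares(res,[580,0,np.radians(115)],args=(f,),loss='soft_l1',f_scale=1.)
    print(cam,len(E),s.x[:2].round(1),np.degrees(s.x[2]).round(2),'rms',np.sqrt(np.mean(s.fun**2)).round(2),np.median(np.abs(s.fun)).round(2))
    return s.x
mt=np.array([[518,132],[611,320],[186,527],[93,333]])/3.5+[220-.36,150-.36]
ms=np.array([[82,553],[277,562],[281,280],[122,268]])/3.2+[250-.36,160-.36]
if __name__=='__main__':
    fit('top',np.load('top0.npz')['im'],mt); fit('scene',np.load('scene0.npz')['im'],ms)
E
python3 meas.py
```

```text
top 154 [553.7  20.3] 116.07 rms 1.19 0.63
scene 117 [556.4  20.6] 116.04 rms 3.61 0.91
```

```bash
python3 - <<'E'
from h import *
from scipy.optimize import least_squares
F=np.array([554.5,20.4]);th=np.radians(116.06);ex=np.array([np.cos(th),np.sin(th)]);ey=np.array([-ex[1],ex[0]])
for n in ['top','scene']:
    D=np.load(n+'0.npz');P=cloud(n,D['d']); 
    for r in robot.masks_of(n,'filter'):
        if r['score']<.3: continue
        m=r['mask']; c=np.median(P[m],0)
        # top disc pixel outline on z=50
        cs,_=cv2.findContours(m.astype(np.uint8),0,1); k=max(cs,key=cv2.contourArea)[:,0,:]
        hull=onz(n,k,50)[:,:2]
        e=cal(n)[0]['eye'][:2]; 
        s=least_squares(lambda p:np.hypot(*(hull-p[:2]).T)-50,hull.mean(0),loss='soft_l1',f_scale=1)
        # neck top z=66 : dark/grey pixels
        im=D['im'].astype(int); 
        g=m&(im.sum(2)<300); ys,xs=np.nonzero(g)
        nk=onz(n,[[xs.mean(),ys.mean()]],62)[0,:2] if g.sum()>5 else [0,0]
        q=s.x-F; print(n,round(r['score'],2),s.x.round(1),'fix',(q@ex).round(1),(q@ey).round(1),'neck',np.round(nk,1),np.round([(nk-F)@ex,(nk-F)@ey],1),g.sum())
E
```

```text
top 0.89 [ 618.6 -299.5] fix -315.5 83.0 neck [ 615.1 -296.3] [-311.1   84.7] 1386
top 0.85 [ 347.6 -231.8] fix -135.7 296.6 neck [ 349.8 -218.2] [-124.4  288.7] 323
top 0.75 [ 626.8 -117.9] fix -155.9 -4.2 neck [ 614.5 -112.3] [-145.6    4.4] 215
top 0.73 [ 800.1 -135.9] fix -248.3 -152.0 neck [ 780.  -128.6] [-233.  -137.1] 398
scene 0.97 [ 816.9 -162.3] fix -279.4 -155.4 neck [ 820.7 -174.1] [-291.7 -153.7] 1474
scene 0.96 [ 637.6 -325.9] fix -347.6 77.5 neck [ 643.6 -335.4] [-358.7   76.3] 1662
scene 0.67 [ 369.4 -258.8] fix -169.5 288.9 neck [ 378.6 -267.7] [-181.5  284.6] 1205
scene 0.63 [ 639.5 -134.1] fix -176.2 -8.5 neck [ 651.6 -157.9] [-202.8   -8.9] 583
```

```bash
cat >> h.py <<'E'
F0=np.array([554.5,20.4]);TH=np.radians(116.06);EX=np.array([np.cos(TH),np.sin(TH)]);EY=np.array([-EX[1],EX[0]])
def fx(p,o=None): 
    p=np.asarray(p,float)-(F0 if o is None else o); return np.array([p@EX,p@EY])
A=np.linspace(0,2*np.pi,60)
def cyl(c,segs=((50,12),(50,50),(20,66))):
    return np.vstack([np.c_[c[0]+r*np.cos(A),c[1]+r*np.sin(A),0*A+z] for r,z in segs])
def fitcyl(n,m,c0,segs=((50,12),(50,50),(20,66))):
    from scipy.optimize import minimize
    cs,_=cv2.findContours(cv2.resize(m.astype(np.uint8),None,fx=8,fy=8,interpolation=0),0,1); hm=cv2.convexHull(max(cs,key=cv2.contourArea))
    base=cv2.fillConvexPoly(np.zeros((3840,5120),np.uint8),hm,1)
    def cost(c):
        h=cv2.convexHull(((proj(n,cyl(c,segs))+.5)*8).astype(np.float32)).round().astype(np.int32)
        k=cv2.fillConvexPoly(np.zeros_like(base),h,1); return float(np.count_nonzero(k!=base))/64
    s=minimize(cost,c0,method='Nelder-Mead',options=dict(initial_simplex=np.array(c0)+[[0,0],[8,0],[0,8]],xatol=.1,fatol=.5)); return s.x,s.fun,base.sum()/64
E
python3 - <<'E'
from h import *
for n in ['top','scene']:
    for r in robot.masks_of(n,'filter'):
        x,y,w,h=r['extent']
        c=(x+w/2,y+h/2); t={'top':(360,221),'scene':(310,309)}[n]
        if np.hypot(c[0]-t[0],c[1]-t[1])<12:
            p,e,a=fitcyl(n,r['mask'],(625.,-121.)); print(n,p.round(1),fx(p).round(1),e,a)
            im=np.load(n+'0.npz')['im'].copy()
            im=cv2.resize(im,None,fx=4,fy=4); q=((proj(n,cyl(p))+.5)*4).astype(int)
            ch,_=cv2.findContours(cv2.resize(r['mask'].astype(np.uint8),None,fx=4,fy=4,interpolation=0),0,1); cv2.drawContours(im,ch,-1,(255,0,255),1)
            for k in range(3): cv2.polylines(im,[q[60*k:60*k+60].reshape(-1,1,2)],True,(0,255,0),1)
            # fixture overlay
            def f3(x,y,z): return np.r_[F0+x*EX+y*EY,z]
            for L in [[f3(-220,-75,12),f3(115,-75,12),f3(115,75,12),f3(-220,75,12)],[f3(-95+50*np.cos(a),50*np.sin(a),12) for a in A],[f3(-67+6*np.cos(a),48+6*np.sin(a),42) for a in A],[f3(-67+6*np.cos(a),-48+6*np.sin(a),42) for a in A],[f3(-67+6*np.cos(a),48+6*np.sin(a),12) for a in A],[f3(-67+6*np.cos(a),-48+6*np.sin(a),12) for a in A]]:
                cv2.polylines(im,[((proj(n,np.array(L))+.5)*4).astype(int).reshape(-1,1,2)],True,(255,0,0),1)
            x0,y0=(int(t[0]-125),int(t[1]-60)) if n=='top' else (int(t[0]-80),int(t[1]-110))
            save('ov_'+n,im[4*y0:4*y0+600,4*x0:4*x0+700])
E
```

```text
top [ 629.4 -119.3] [-158.4   -5.9] 48.765625 1428.0
scene [ 631.1 -118.7] [-158.6   -7.7] 25.65625 1337.5
```

View pics/ov_top.png

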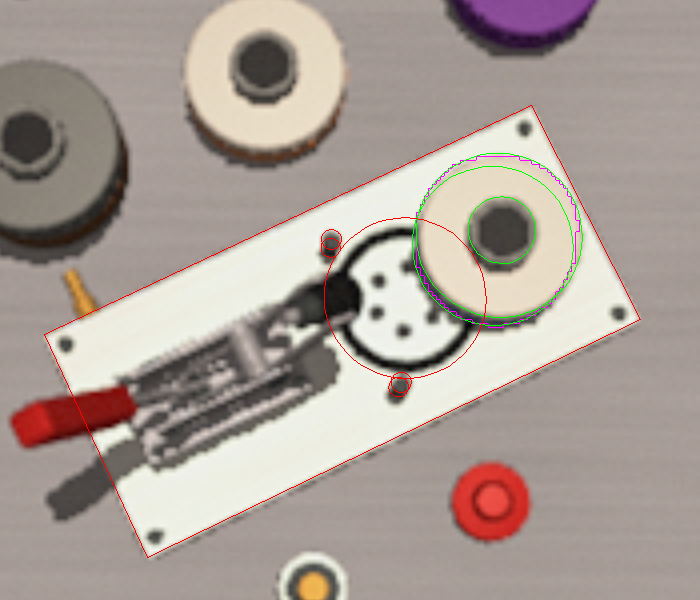

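View pics/ov_scene.png

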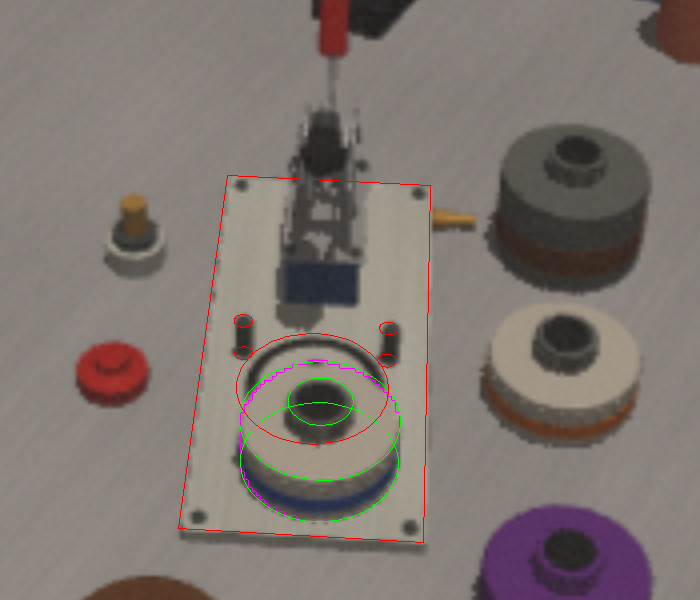

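The poses are consistent: the fixture is at about (554.5, 20.4) with heading 116°. The filter is at fixture (-158, -7), about 63 mm short of the seat. Next is a planner that prints the rows for me to enter.

```bash
cat > plan.py <<'E'
from h import *
# plan(target world xyz, target tool-x world angle deg (None keep), n rows)
def state():
    s=robot.sense(); M=R.from_rotvec(s['eef_rot']).as_matrix(); return s,s['eef_pos'],M
def report():
    s,p,M=state(); ang=np.degrees(np.arctan2(M[1,0],M[0,0])); f=fx(p[:2])
    print('t',round(float(s['clock']),2),'pos',p.round(1),'fix',f.round(1),'ang',ang.round(1),'tilt',np.degrees(np.arccos(-M[2,2])).round(2),'F',s['ft_force'].round(1),'gap',round(float(s['finger_gap']),1),'q',s['joints'].round(2))
def plan(tgt,roll_total=0.,n=5):
    s,p,M=state(); d=(np.array(tgt)-p)/n/1000.; rr=roll_total/n; o=[]
    for i in range(n): o.append((M.T@d).round(4).tolist()); M=M@R.from_euler('z',rr,degrees=True).as_matrix()
    print('step mm',np.linalg.norm(d)*1000); 
    for i in range(0,n,5): print(o[i:i+5],'roll',round(rr,2))
def w(x,y,z): return np.r_[F0+x*EX+y*EY,z]
E
python3 - <<'E'
from plan import *
report(); print(w(-250,-6,0))
p=state()[1]
plan(p+[60,-60,100],5,5)
E
```

```text
t 0.85 pos [161.1 603.9 404.7] fix [697.   97.1] ang 165.1 tilt 0.0 F [0.  0.1 0.6] gap 85.3 q [-1.37  0.38  0.02  1.37 -0.01  1.39 -0.05]
[ 669.71803725 -201.54775037    0.        ]
step mm 26.229754097208
[[-0.0147, -0.0085, -0.02], [-0.0148, -0.0082, -0.02], [-0.015, -0.008, -0.02], [-0.0151, -0.0077, -0.02], [-0.0152, -0.0075, -0.02]] roll 1.0
```

move_arm([
  [-0.015, -0.008, -0.02],
  [-0.015, -0.008, -0.02],
  [-0.015, -0.008, -0.02],
  [-0.015, -0.008, -0.02],
  [-0.015, -0.008, -0.02],
], roll=[2, 2, 2, 2, 2], fingers=[0, 0, 0, 0, 0])

```text
clock: 1.35
eef_pos: [219.5, 541.2, 505.5]
eef_rot: [-0.681, -3.067, -0.0]
ft_force: [0.5, 1.2, -0.6]
finger_gap: 43.1
```

```bash
python3 - <<'E'
from plan import *
report(); s,p,M=state()
T=np.r_[669.7,-201.5,500]
plan(T,200,25)
E
```

```text
t 1.35 pos [219.5 541.2 505.5] fix [615.   72.2] ang 155.0 tilt 0.01 F [ 0.5  1.2 -0.6] gap 43.1 q [-1.3   0.27  0.08  1.3  -0.02  1.57 -0.09]
step mm 34.740003174431195
[[-0.0289, -0.0193, 0.0002], [-0.0313, -0.0151, 0.0002], [-0.0331, -0.0106, 0.0002], [-0.0342, -0.0059, 0.0002], [-0.0347, -0.0011, 0.0002]] roll 8.0
[[-0.0345, 0.0038, 0.0002], [-0.0337, 0.0086, 0.0002], [-0.0322, 0.0132, 0.0002], [-0.03, 0.0175, 0.0002], [-0.0273, 0.0215, 0.0002]] roll 8.0
[[-0.024, 0.0251, 0.0002], [-0.0203, 0.0282, 0.0002], [-0.0162, 0.0307, 0.0002], [-0.0117, 0.0327, 0.0002], [-0.0071, 0.034, 0.0002]] roll 8.0
[[-0.0023, 0.0347, 0.0002], [0.0026, 0.0346, 0.0002], [0.0074, 0.0339, 0.0002], [0.012, 0.0326, 0.0002], [0.0164, 0.0306, 0.0002]] roll 8.0
[[0.0205, 0.028, 0.0002], [0.0242, 0.0249, 0.0002], [0.0275, 0.0213, 0.0002], [0.0302, 0.0172, 0.0002], [0.0323, 0.0129, 0.0002]] roll 8.0
```

move_arm([
  [-0.029, -0.019, 0],
  [-0.031, -0.015, 0],
  [-0.033, -0.011, 0],
  [-0.034, -0.006, 0],
  [-0.035, -0.001, 0],
], roll=[8, 8, 8, 8, 8], fingers=[0, 0, 0, 0, 0])

```text
clock: 1.85
eef_pos: [309.5, 392.1, 504.9]
eef_rot: [-1.694, -2.645, -0.001]
ft_force: [1.7, -0.3, 0.6]
finger_gap: 42.5
```

move_arm([
  [-0.035, 0.004, 0],
  [-0.034, 0.009, 0],
  [-0.032, 0.013, 0],
  [-0.03, 0.018, 0],
  [-0.027, 0.022, 0],
], roll=[8, 8, 8, 8, 8], fingers=[0, 0, 0, 0, 0])

```text
clock: 2.35
eef_pos: [401.5, 243.5, 505.0]
eef_rot: [-2.497, -1.906, -0.001]
ft_force: [0.7, -0.1, -0.3]
finger_gap: 42.9
```

move_arm([
  [-0.024, 0.025, 0],
  [-0.02, 0.028, 0],
  [-0.016, 0.031, 0],
  [-0.012, 0.033, 0],
  [-0.007, 0.034, 0],
], roll=[8, 8, 8, 8, 8], fingers=[0, 0, 0, 0, 0])

```text
clock: 2.85
eef_pos: [491.9, 95.1, 505.0]
eef_rot: [-2.998, -0.938, -0.001]
ft_force: [1.5, -0.3, -0.1]
finger_gap: 42.9
```

```bash
python3 - <<'E'
from plan import *
report(); s,p,M=state()
T=np.r_[669.7,-201.5,480]
plan(T,99.2,15)
E
```

```text
t 2.85 pos [491.9  95.1 505. ] fix [94.6 23.4] ang 34.7 tilt 0.04 F [ 1.5 -0.3 -0.1] gap 42.9 q [-0.81  0.08  0.61  1.54 -0.05  1.54 -1.17]
step mm 23.114965541937018
[[-0.0015, 0.023, 0.0017], [0.0011, 0.023, 0.0017], [0.0038, 0.0227, 0.0017], [0.0064, 0.0222, 0.0017], [0.0089, 0.0213, 0.0017]] roll 6.61
[[0.0113, 0.0201, 0.0017], [0.0135, 0.0187, 0.0017], [0.0156, 0.017, 0.0017], [0.0174, 0.0151, 0.0017], [0.019, 0.013, 0.0017]] roll 6.61
[[0.0204, 0.0107, 0.0017], [0.0215, 0.0083, 0.0017], [0.0223, 0.0058, 0.0017], [0.0228, 0.0031, 0.0017], [0.023, 0.0005, 0.0017]] roll 6.61
```

move_arm([
  [-0.0015, 0.023, 0.0017],
  [0.001, 0.023, 0.0017],
  [0.004, 0.0227, 0.0017],
  [0.0064, 0.022, 0.0017],
  [0.009, 0.0213, 0.0017],
], roll=[6.6, 6.6, 6.6, 6.6, 6.6], fingers=[0, 0, 0, 0, 0])

```text
clock: 3.35
eef_pos: [551.9, -2.4, 496.3]
eef_rot: [-3.141, -0.05, -0.001]
ft_force: [-0.7, 0.9, -0.2]
finger_gap: 42.5
```

move_arm([
  [0.011, 0.02, 0.002],
  [0.0135, 0.0187, 0.002],
  [0.0156, 0.017, 0.002],
  [0.0174, 0.015, 0.002],
  [0.019, 0.013, 0.002],
], roll=[6.6, 6.6, 6.6, 6.6, 6.6], fingers=[0, 0, 0, 0, 0])

```text
clock: 3.85
eef_pos: [611.7, -100.5, 486.1]
eef_rot: [-3.026, 0.844, -0.0]
ft_force: [-0.4, 0.4, 0.2]
finger_gap: 42.4
```

move_arm([
  [0.02, 0.0107, 0.002],
  [0.0215, 0.008, 0.002],
  [0.0223, 0.006, 0.002],
  [0.023, 0.003, 0.002],
  [0.023, 0.0005, 0.002],
], roll=[6.6, 6.6, 6.6, 6.6, 6.6], fingers=[0, 0, 0, 0, 0])

```text
clock: 4.35
eef_pos: [671.8, -198.4, 475.9]
eef_rot: [-2.662, 1.668, 0.0]
ft_force: [0.5, 0.3, 0.4]
finger_gap: 42.7
```

```bash
python3 - <<'E'
from plan import *
report()
im,d=robot.snapshot('wrist'); save('w1',im); np.savez('w1.npz',im=im,d=d)
E
```

```text
t 4.35 pos [ 671.8 -198.4  475.9] fix [-248.1   -9.2] ang -64.2 tilt 0.01 F [0.5 0.3 0.4] gap 42.7 q [-0.22  0.68  0.94  1.   -0.54  1.68 -2.16]
```

View pics/w1.png

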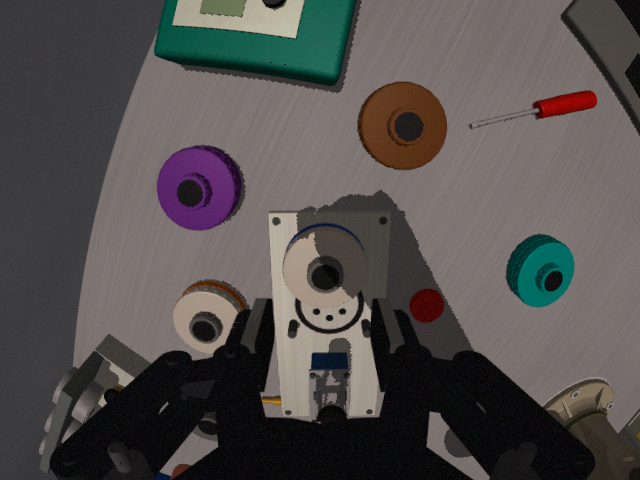

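The wrist view shows the target at about (325,265) and the pins near (293,327) and (366,327). I'll overlay the model on it as a second-viewpoint check.

```bash
cat >> h.py <<'E'
def wproj(p,pose):
    c=robot.get_calibration('wrist'); f=240/np.tan(np.radians(c['vfov']/2)); pos,M=pose
    t=(np.atleast_2d(p)-pos)@M; m=c['mount']; q=(t-m[:3,3])@m[:3,:3]
    r=np.hypot(q[:,0],q[:,1]); th=np.arctan2(r,q[:,2]); return np.c_[c['cx']+f*th*q[:,0]/r,c['cy']+f*th*q[:,1]/r]
E
cat > wov.py <<'E'
from plan import *
import sys
def overlay(im,pose,filt,name,crop=(200,190,220,230),k=2.6):
    S=4; im=cv2.resize(im,None,fx=S,fy=S)
    L=[[w(-220,-75,12),w(115,-75,12),w(115,75,12),w(-220,75,12)]]
    for y in(48,-48):
        for z in(12,42): L.append([w(-67+6*np.cos(a),y+6*np.sin(a),z) for a in A])
    L.append([w(-95+40*np.cos(a),40*np.sin(a),12) for a in A])
    C=[(255,0,0)]*len(L)
    f=w(*filt,0)
    for k_ in range(3): L.append(list(cyl(f)[60*k_:60*k_+60])); C.append((0,255,0))
    for l,c in zip(L,C):
        l=np.array(l); l=np.vstack([np.linspace(l[i],l[(i+1)%len(l)],20) for i in range(len(l))])
        cv2.polylines(im,[((wproj(l,pose)+.5)*S).astype(int).reshape(-1,1,2)],True,c,1)
    x,y,ww,h=[S*v for v in crop]; save(name,cv2.resize(im[y:y+h,x:x+ww],None,fx=k/S,fy=k/S,interpolation=cv2.INTER_AREA))
E
python3 - <<'E'
from wov import *
s,p,M=state(); overlay(np.load('w1.npz')['im'],(p,M),(-158.5,-6.8),'w1o')
E
```

```text
(no output)
```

View pics/w1o.png

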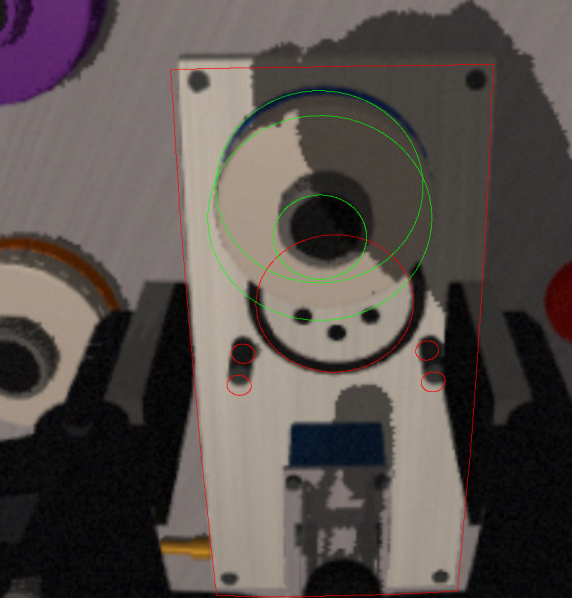

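```bash
python3 - <<'E'
from plan import *
plan(w(-250,-4,192),0,10)
E
```

```text
step mm 28.230878327999353
[[-0.0001, 0.0003, 0.0282], [-0.0001, 0.0003, 0.0282], [-0.0001, 0.0003, 0.0282], [-0.0001, 0.0003, 0.0282], [-0.0001, 0.0003, 0.0282]] roll 0.0
[[-0.0001, 0.0003, 0.0282], [-0.0001, 0.0003, 0.0282], [-0.0001, 0.0003, 0.0282], [-0.0001, 0.0003, 0.0282], [-0.0001, 0.0003, 0.0282]] roll 0.0
```

move_arm([
  [0, 0.0003, 0.035],
  [0, 0.0003, 0.035],
  [0, 0.0003, 0.035],
  [0, 0.0003, 0.035],
  [0, 0.0003, 0.03],
], roll=[0, 0, 0, 0, 0], fingers=[0, 0, 0, 0, 0])

```text
clock: 4.9
eef_pos: [669.6, -198.1, 304.1]
eef_rot: [2.666, -1.663, -0.002]
ft_force: [0.5, -0.5, -0.2]
finger_gap: 42.7
```

move_arm([
  [0, 0.0003, 0.03],
  [0, 0.0003, 0.03],
  [0, 0.0003, 0.025],
  [0, 0.0003, 0.02],
  [0, 0.0003, 0.007],
], roll=[0, 0, 0, 0, 0], fingers=[0, 0, 0, 0, 0])

```text
clock: 5.4
eef_pos: [667.8, -198.5, 191.5]
eef_rot: [2.665, -1.662, -0.006]
ft_force: [-0.2, -0.1, 0.3]
finger_gap: 42.9
```

```bash
python3 - <<'E'
from wov import *
report(); s,p,M=state()
im,d=robot.snapshot('wrist'); save('w2',im);
im,d=robot.snapshot('scene'); save('s2',cv2.resize(im[180:380,200:440],None,fx=3,fy=3))
E
```

```text
t 5.4 pos [ 667.8 -198.5  191.5] fix [-246.5   -5.6] ang -63.9 tilt 0.22 F [-0.2 -0.1  0.3] gap 42.9 q [-0.26  0.85  0.83  1.41 -0.65  1.17 -2.03]
```

View pics/w2.png

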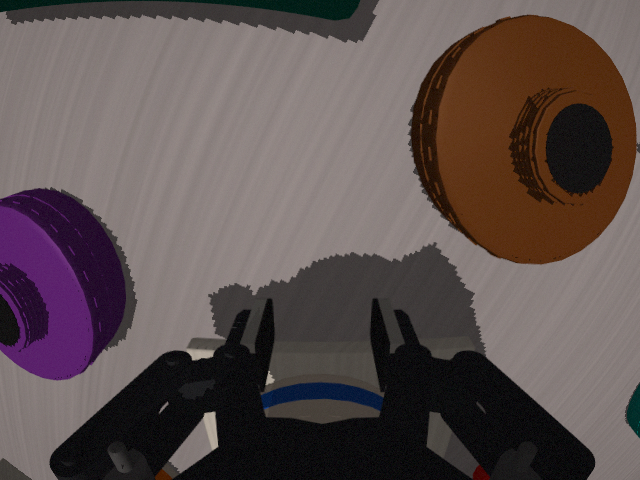

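View pics/s2.png

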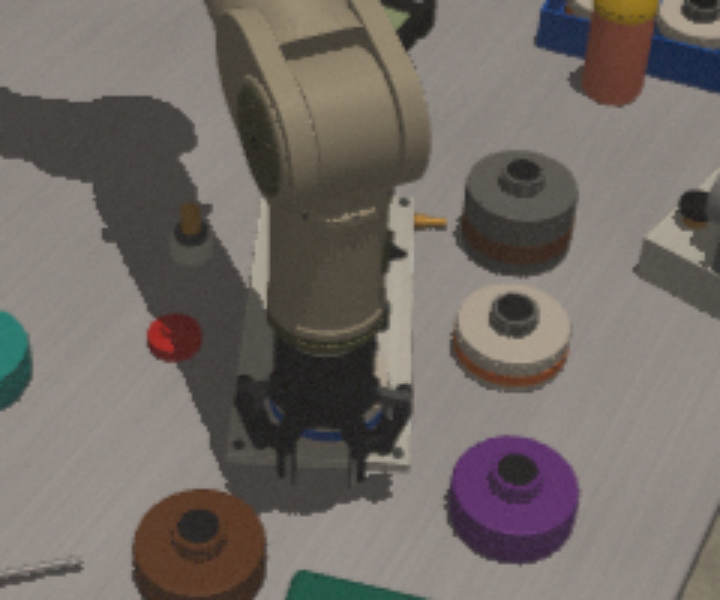

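```bash
python3 - <<'E'
from plan import *
for n in ['scene','top']:
    im,d=robot.snapshot(n); P=cloud(n,d); X=P.reshape(-1,3); f=fx(X[:,:2]) if 0 else np.array([(X[:,:2]-F0)@EX,(X[:,:2]-F0)@EY]).T
    for a in range(-300,300,50):
        m=(f[:,0]>a)&(f[:,0]<a+50)&(abs(f[:,1])<120)&(X[:,2]>150)
        if m.sum()>10: print(n,a,m.sum(),'z',np.percentile(X[m,2],[1,50,99]).round(),'y',np.percentile(f[m,1],[1,99]).round())
    if n=='top': save('t2',im)
E
```

```text
scene -300 4762 z [157. 336. 435.] y [-66.  46.]
scene -250 1538 z [356. 436. 453.] y [-53.  68.]
scene -200 1269 z [401. 457. 478.] y [-26.  90.]
scene -150 1129 z [441. 481. 501.] y [  7. 115.]
scene -100 846 z [475. 507. 526.] y [ 31. 119.]
scene -50 501 z [500. 531. 558.] y [ 54. 120.]
scene 0 285 z [504. 548. 564.] y [ 74. 119.]
scene 50 118 z [535. 559. 569.] y [ 93. 120.]
scene 100 160 z [528. 555. 572.] y [ 98. 120.]
scene 150 49 z [554. 570. 578.] y [ 99. 120.]
top -300 972 z [402. 423. 438.] y [-61.  44.]
top -250 1806 z [408. 439. 453.] y [-56.  64.]
top -200 1848 z [422. 457. 477.] y [-32.  86.]
top -150 1982 z [439. 482. 501.] y [ -1. 111.]
top -100 2077 z [182. 506. 525.] y [  4. 119.]
top -50 1922 z [166. 526. 547.] y [-12. 119.]
top 0 2549 z [ 507.  562. 1155.] y [ 73. 119.]
top 50 832 z [162. 553. 567.] y [ -8. 120.]
top 100 654 z [203. 552. 569.] y [ -8. 120.]
top 150 343 z [557. 570. 578.] y [101. 120.]
```

View pics/t2.png

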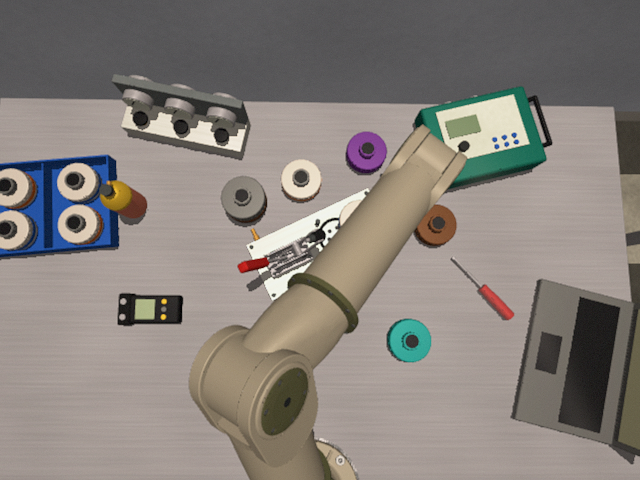

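move_arm([
  [-0.006, 0.0003, 0],
  [-0.006, 0.0003, 0],
  [-0.006, 0.0003, 0],
  [-0.006, 0.0003, 0],
  [-0.005, 0.0003, 0],
], roll=[0, 0, 0, 0, 0], fingers=[0, 0, 0, 0, 0])

```text
clock: 6.1
eef_pos: [654.1, -173.0, 194.4]
eef_rot: [-2.665, 1.662, 0.0]
ft_force: [-0.1, 0.0, -0.1]
finger_gap: 42.6
```

move_arm([
  [-0.004, 0.0004, 0],
  [-0.004, 0.0004, 0],
  [-0.004, 0.0004, 0],
  [-0.004, 0.0004, 0],
  [-0.004, 0.0004, 0],
], roll=[0, 0, 0, 0, 0], fingers=[0, 0, 0, 0, 0])

```text
clock: 6.6
eef_pos: [643.6, -156.8, 194.3]
eef_rot: [2.665, -1.664, 0.0]
ft_force: [0.5, -0.6, 0.9]
finger_gap: 42.6
```

```bash
python3 - <<'E'
from wov import *
report(); s,p,M=state()
im,d=robot.snapshot('wrist'); save('w3',im);
im,d=robot.snapshot('scene'); save('s3',cv2.resize(im[180:380,200:440],None,fx=3,fy=3))
E
```

```text
t 6.6 pos [ 643.6 -156.8  194.3] fix [-198.3   -2.2] ang -64.0 tilt 0.02 F [ 0.5 -0.6  0.9] gap 42.6 q [-0.36  0.79  0.85  1.52 -0.63  1.12 -2.07]
```

View pics/w3.png

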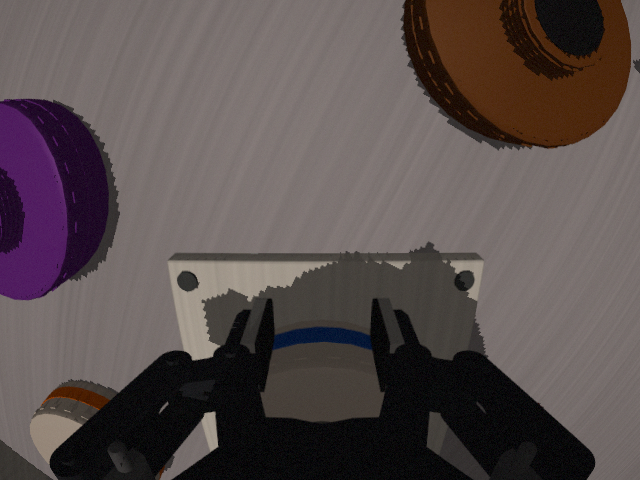

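View pics/s3.png

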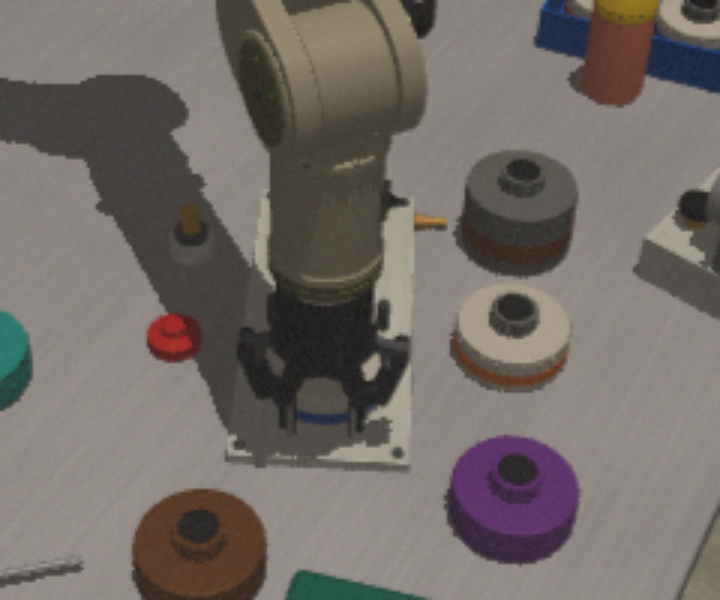

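move_arm([
  [-0.004, 0.0003, 0],
  [-0.004, 0.0003, 0],
  [-0.004, 0.0003, 0],
  [-0.004, 0.0003, 0],
  [-0.004, 0.0003, 0],
], roll=[0, 0, 0, 0, 0], fingers=[0, 0, 0, 0, 0])

```text
clock: 7.2
eef_pos: [633.4, -139.2, 194.2]
eef_rot: [2.665, -1.663, -0.0]
ft_force: [-0.2, -1.5, 0.2]
finger_gap: 43.2
```

move_arm([
  [-0.003, 0.0002, 0],
  [-0.003, 0.0002, 0],
  [-0.003, 0, 0],
  [-0.003, 0, 0],
  [-0.003, 0, 0],
], roll=[0, 0, 0, 0, 0], fingers=[0, 0, 0, 0, 0])

```text
clock: 7.7
eef_pos: [626.5, -126.0, 194.2]
eef_rot: [2.665, -1.663, -0.0]
ft_force: [1.1, -1.0, 0.4]
finger_gap: 42.9
```

```bash
python3 - <<'E'
from wov import *
report(); s,p,M=state()
im,d=robot.snapshot('wrist'); save('w4',im);
im,d=robot.snapshot('scene'); save('s4',cv2.resize(im[220:350,240:400],None,fx=4,fy=4))
E
```

```text
t 7.7 pos [ 626.5 -126.   194.2] fix [-163.2   -0.4] ang -63.9 tilt 0.01 F [ 1.1 -1.   0.4] gap 42.9 q [-0.43  0.75  0.86  1.59 -0.62  1.09 -2.1 ]
```

View pics/w4.png

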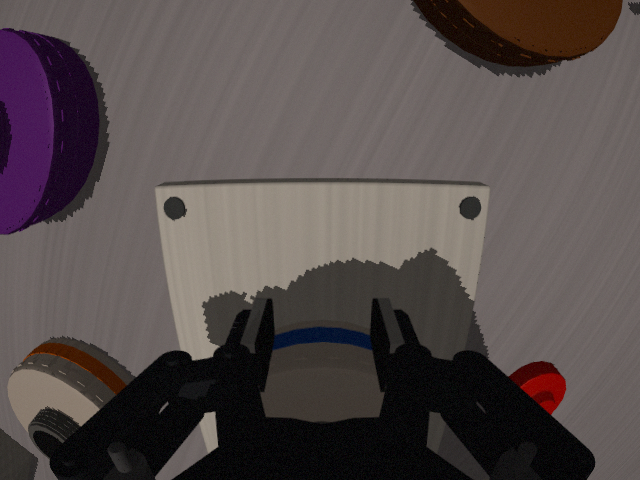

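View pics/s4.png

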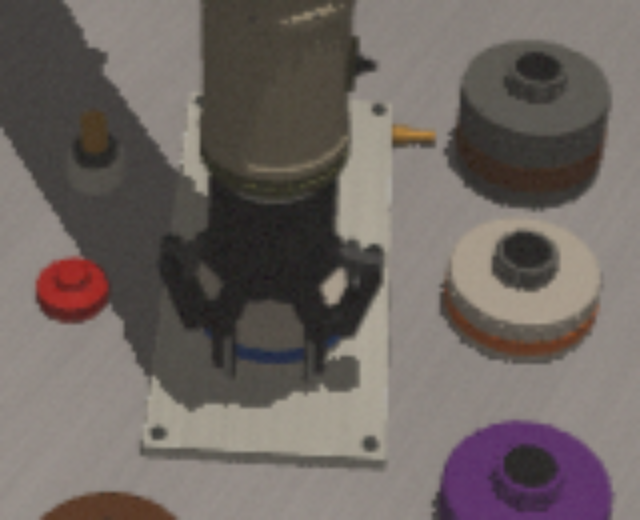

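move_arm([
  [-0.0015, 0, 0],
  [-0.0015, 0, 0],
  [-0.0015, 0, 0],
  [-0.0015, 0, 0],
  [-0.001, 0, 0],
], roll=[0, 0, 0, 0, 0], fingers=[0, 0, 0, 0, 0])

```text
clock: 8.3
eef_pos: [623.5, -119.8, 194.2]
eef_rot: [2.665, -1.663, -0.0]
ft_force: [0.2, -1.0, -0.5]
finger_gap: 43.1
```

move_arm([
  [-0.001, 0, 0],
  [-0.001, 0, 0],
  [0, 0, 0],
  [0, 0, 0],
  [0, 0, 0],
], roll=[0, 0, 0, 0, 0], fingers=[0, 0, 0, 0, 0])

```text
clock: 8.8
eef_pos: [622.7, -118.1, 194.1]
eef_rot: [-2.665, 1.663, 0.0]
ft_force: [-0.6, 0.0, -0.2]
finger_gap: 42.8
```

move_arm([
  [-0.001, 0, 0],
  [-0.001, 0, 0],
  [-0.0005, 0, 0],
  [-0.0005, 0, 0],
  [0, 0, 0],
], roll=[0, 0, 0, 0, 0], fingers=[0, 0, 0, 0, 0])

```text
clock: 9.3
eef_pos: [621.3, -115.4, 194.2]
eef_rot: [2.665, -1.663, -0.0]
ft_force: [-0.4, -1.1, 0.0]
finger_gap: 42.8
```

move_arm([
  [-0.001, 0, 0],
  [-0.0005, 0, 0],
  [-0.0005, 0, 0],
  [-0.0005, 0, 0],
  [0, 0, 0],
], roll=[0, 0, 0, 0, 0], fingers=[0, 0, 0, 0, 0])

```text
clock: 9.8
eef_pos: [620.7, -114.5, 194.8]
eef_rot: [2.663, -1.664, 0.005]
ft_force: [3.9, -5.1, -0.8]
finger_gap: 42.9
```

move_arm([
  [-0.0005, 0, 0],
  [-0.0005, 0, 0],
  [0, 0, 0],
  [0, 0, 0],
  [0, 0, 0],
], roll=[0, 0, 0, 0, 0], fingers=[0, 0, 0, 0, 0])

```text
clock: 10.3
eef_pos: [620.4, -114.3, 195.1]
eef_rot: [2.663, -1.665, 0.007]
ft_force: [5.2, -7.7, -2.9]
finger_gap: 42.8
```

```bash
python3 - <<'E'
from wov import *
report()
E
```

```text
t 10.3 pos [ 620.4 -114.3  195.1] fix [-1.499e+02 -1.000e-01] ang -64.0 tilt 0.28 F [ 5.2 -7.7 -2.9] gap 42.8 q [-0.46  0.73  0.87  1.62 -0.61  1.08 -2.11]
```

Resistance rose to 9 N, almost purely along −x, which fits both pins being in contact. I'll back off and look.

move_arm([
  [0.002, 0, 0],
  [0.004, 0, 0],
  [0.008, 0, 0],
  [0.015, 0, 0],
  [0.025, 0, 0],
], roll=[0, 0, 0, 0, 0], fingers=[0, 0, 0, 0, 0])

```text
clock: 10.8
eef_pos: [644.1, -159.5, 193.8]
eef_rot: [-2.666, 1.659, 0.003]
ft_force: [0.1, 0.7, 0.1]
finger_gap: 42.7
```

move_arm([
  [0.01, 0, -0.04],
  [0.01, 0, -0.05],
  [0.01, 0, -0.05],
  [0.005, 0, -0.05],
  [0, 0, -0.04],
], roll=[0, 0, 0, 0, 0], fingers=[-1, -1, -1, -1, -1])

```text
clock: 11.3
eef_pos: [658.4, -193.2, 425.2]
eef_rot: [2.664, -1.665, 0.003]
ft_force: [1.2, -0.0, 1.3]
finger_gap: 0.1
```

```bash
python3 - <<'E'
from wov import *
report(); s,p,M=state()
im,d=robot.snapshot('wrist'); save('w5',im); np.savez('w5.npz',im=im,d=d); overlay(im,(p,M),(-95,0),'w5o',(200,180,220,230))
im,d=robot.snapshot('scene'); save('s5',cv2.resize(im[200:350,240:400],None,fx=4,fy=4)); np.savez('s5.npz',im=im,d=d)
E
```

```text
t 11.3 pos [ 658.4 -193.2  425.2] fix [-237.5    0.5] ang -64.0 tilt 0.1 F [ 1.2 -0.   1.3] gap 0.1 q [-0.28  0.66  0.95  1.16 -0.52  1.55 -2.13]
```

View pics/w5o.png

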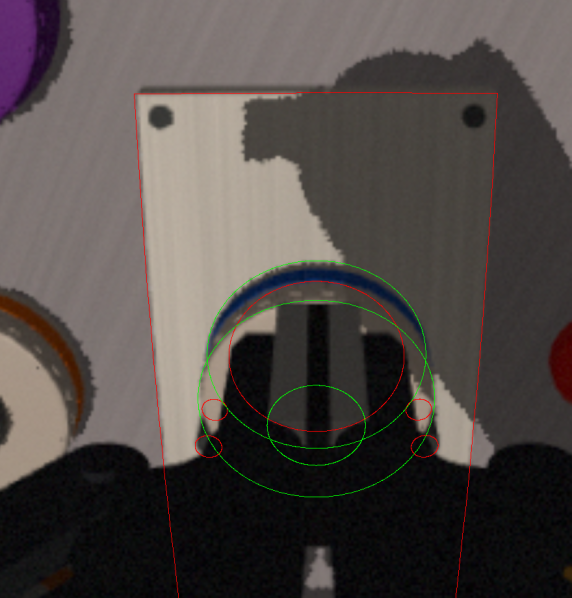

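View pics/s5.png

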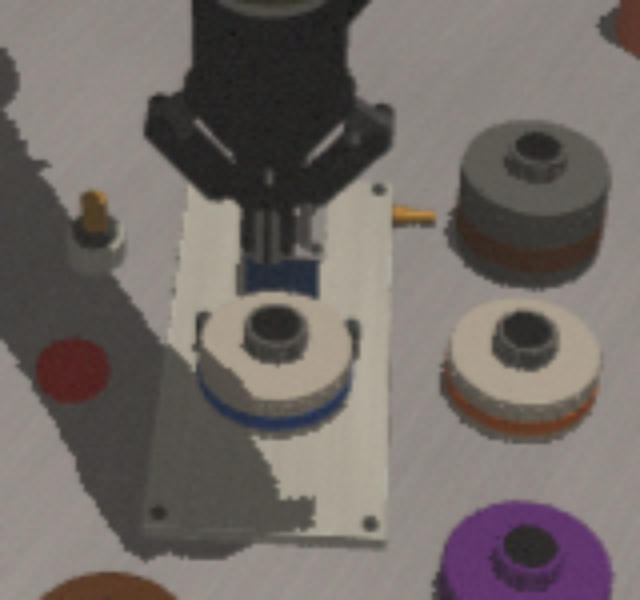

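The filter sits symmetrically against both pins. A quick fit for the number, and a fresh measurement of the lever too.

```bash
python3 - <<'E'
from wov import *
for r in robot.masks_of('scene','filter'):
    x,y,ww,h=r['extent']
    c=proj('scene',w(-95,0,38))[0]
    if np.hypot(x+ww/2-c[0],y+h/2-c[1])<12:
        q,e,a=fitcyl('scene',r['mask'],tuple(w(-95,0,0)[:2])); print(r['score'],fx(q).round(1),e,a)
for n in ['top','scene']:
  D=np.load(n+'0.npz'); P=cloud(n,D['d']); im=D['im'].astype(int)
  red=(im[...,0]>110)&(im[...,1]<60)&(im[...,2]<60)
  f=np.dstack([(P[...,:2]-F0)@EX,(P[...,:2]-F0)@EY]); m=red&(P[...,2]>120)&(abs(f[...,0]-100)<90)&(abs(f[...,1])<60)
  X=np.c_[f[m],P[m][:,2]]
  print(n,m.sum(),'min',np.percentile(X,2,0).round(),'max',np.percentile(X,98,0).round(),'mean',X.mean(0).round(1))
  c=X.mean(0);u=np.linalg.svd(X-c)[2][0];u*=np.sign(u[2]);print('dir',u.round(3),'elev rad',np.arctan2(u[2],u[0]).round(3),'j~',1.3-np.arctan2(u[2],u[0]).round(3))
  hz=X-[61,0,100]; print('elev from hinge of top end',[np.arctan2(b[2],b[0]).round(3) for b in hz[np.argsort(-hz[:,2])[:200:40]]])
E
```

```text
top 237 min [ 78.  -6. 163.] max [130.   9. 243.] mean [105.1   1.6 215.4]
dir [ 0.494 -0.003  0.869] elev rad 1.054 j~ 0.246
elev from hinge of top end [np.float64(1.193), np.float64(1.167), np.float64(1.118), np.float64(1.225), np.float64(1.244)]
scene 183 min [ 76.  -8. 161.] max [117.   6. 243.] mean [ 95.1  -1.5 204.2]
dir [0.421 0.007 0.907] elev rad 1.136 j~ 0.16400000000000015
elev from hinge of top end [np.float64(1.251), np.float64(1.2), np.float64(1.249), np.float64(1.278), np.float64(1.279)]
```

```bash
python3 - <<'E'
from wov import *
plan(w(70,0,485),-180,25)
r=[(round(x['score'],2),np.round(x['extent'])) for x in robot.spot_in('scene','filter')]; print(r)
E
```

```text
step mm 12.529423732441913
[[-0.0123, -0.0, -0.0024], [-0.0122, -0.0015, -0.0024], [-0.0119, -0.0031, -0.0024], [-0.0114, -0.0045, -0.0024], [-0.0108, -0.0059, -0.0024]] roll -7.2
[[-0.0099, -0.0072, -0.0024], [-0.009, -0.0084, -0.0024], [-0.0078, -0.0095, -0.0024], [-0.0066, -0.0104, -0.0024], [-0.0052, -0.0111, -0.0024]] roll -7.2
[[-0.0038, -0.0117, -0.0024], [-0.0023, -0.0121, -0.0024], [-0.0008, -0.0123, -0.0024], [0.0008, -0.0123, -0.0024], [0.0023, -0.0121, -0.0024]] roll -7.2
[[0.0038, -0.0117, -0.0024], [0.0052, -0.0111, -0.0024], [0.0066, -0.0104, -0.0024], [0.0078, -0.0095, -0.0024], [0.009, -0.0084, -0.0024]] roll -7.2
[[0.0099, -0.0072, -0.0024], [0.0108, -0.0059, -0.0024], [0.0114, -0.0045, -0.0024], [0.0119, -0.003, -0.0024], [0.0122, -0.0015, -0.0024]] roll -7.2
[(0.95, array([168., 285.,  44.,  33.])), (0.87, array([245., 341.,  42.,  45.])), (0.58, array([288., 274.,  40.,  37.])), (0.58, array([350., 323.,  44.,  48.])), (0.34, array([257., 249.,  16.,  22.]))]
```

move_arm([
  [-0.012, 0, -0.012],
  [-0.012, -0.0015, -0.012],
  [-0.012, -0.003, -0.012],
  [-0.0114, -0.0045, -0.012],
  [-0.011, -0.006, -0.012],
], roll=[-7.2, -7.2, -7.2, -7.2, -7.2], fingers=[-1, -1, -1, -1, -1])

```text
clock: 12.0
eef_pos: [631.6, -136.0, 480.2]
eef_rot: [-3.051, 0.75, 0.006]
ft_force: [-0.0, 0.5, -0.3]
finger_gap: -0.0
```

move_arm([
  [-0.01, -0.007, 0],
  [-0.009, -0.0084, 0],
  [-0.0078, -0.0095, 0],
  [-0.0066, -0.0104, 0],
  [-0.005, -0.011, 0],
], roll=[-7.2, -7.2, -7.2, -7.2, -7.2], fingers=[-1, -1, -1, -1, -1])

```text
clock: 12.5
eef_pos: [604.6, -80.9, 479.9]
eef_rot: [-3.132, -0.23, 0.006]
ft_force: [0.2, 0.4, 0.3]
finger_gap: 0.4
```

move_arm([
  [-0.004, -0.0117, 0],
  [-0.0023, -0.012, 0],
  [-0.0008, -0.0123, 0],
  [0.0008, -0.0123, 0],
  [0.0023, -0.012, 0],
], roll=[-7.2, -7.2, -7.2, -7.2, -7.2], fingers=[-1, -1, -1, -1, -1])

```text
clock: 13.0
eef_pos: [577.3, -25.7, 479.9]
eef_rot: [-2.907, -1.187, 0.005]
ft_force: [1.0, -0.3, 0.0]
finger_gap: 0.1
```

```bash
python3 - <<'E'
from wov import *
report()
a=np.degrees(np.arctan2(state()[2][1,0],state()[2][0,0]))
plan(w(70,0,470),-((TH*180/np.pi-a)%360),10)
im,d=robot.snapshot('scene')
print(cv2.__version__)
for r in robot.masks_of('scene','filter'):
    x,y,ww,h=r['extent']; c=proj('scene',w(-95,0,38))[0]
    if np.hypot(x+ww/2-c[0],y+h/2-c[1])<12:
        q,e,ar=fitcyl('scene',r['mask'],tuple(w(-95,0,0)[:2])); print(r['score'],fx(q).round(1),e,ar)
E
```

```text
t 13.0 pos [577.3 -25.7 479.9] fix [-51.4  -0.2] ang 44.4 tilt 0.21 F [ 1.  -0.3  0. ] gap 0.1 q [-0.48  0.29  0.61  1.39 -0.16  1.52 -0.67]
step mm 12.184450004943079
[[0.0038, -0.0115, 0.001], [0.0052, -0.011, 0.001], [0.0065, -0.0102, 0.001], [0.0078, -0.0093, 0.001], [0.0089, -0.0083, 0.001]] roll -7.16
[[0.0098, -0.0071, 0.001], [0.0106, -0.0058, 0.001], [0.0113, -0.0045, 0.001], [0.0118, -0.003, 0.001], [0.012, -0.0015, 0.001]] roll -7.16
4.12.0
0.89 [-93.2  -2.3] 99.546875 1128.8125
```

move_arm([
  [0.0038, -0.0115, 0.001],
  [0.005, -0.011, 0.001],
  [0.0065, -0.01, 0.001],
  [0.0078, -0.0093, 0.001],
  [0.009, -0.0083, 0.001],
], roll=[-7.2, -7.2, -7.2, -7.2, -7.2], fingers=[-1, -1, -1, -1, -1])

```text
clock: 13.6
eef_pos: [551.2, 27.6, 475.7]
eef_rot: [-2.404, -2.021, 0.003]
ft_force: [0.1, -0.3, -0.5]
finger_gap: 0.2
```

move_arm([
  [0.01, -0.007, 0.001],
  [0.0106, -0.006, 0.001],
  [0.0113, -0.0045, 0.001],
  [0.012, -0.003, 0.001],
  [0.012, -0.0015, 0.001],
], roll=[-7.2, -7.2, -7.2, -7.2, -7.1], fingers=[-1, -1, -1, -1, -1])

```text
clock: 14.1
eef_pos: [524.5, 82.5, 470.6]
eef_rot: [-1.664, -2.663, 0.003]
ft_force: [0.0, 0.1, 0.5]
finger_gap: -0.1
```

```bash
python3 - <<'E'
from wov import *
report(); s,p,M=state()
im,d=robot.snapshot('wrist')
for j in (.05,.15,.25):
    a=1.3-j; u=np.array([np.cos(a),np.sin(a)]);n=np.array([-u[1],u[0]]); 
    L=[]
    for sy in(-10,10):
        for ss in (55,153):
            q=np.array([61,100])+ss*u+11*n; L.append(w(q[0],sy,q[1]))
    uv=wproj(np.array(L)[[0,1,3,2]],(p,M)); cv2.polylines(im,[uv.round().astype(int).reshape(-1,1,2)],True,{.05:(0,255,0),.15:(255,255,0),.25:(0,255,255)}[j],1)
save('w6',im)
plan(w(70,0,378),0,10)
E
```

```text
t 14.1 pos [524.5  82.5 470.6] fix [69.  -0.4] ang 116.0 tilt 0.14 F [0.  0.1 0.5] gap -0.1 q [-0.56  0.16  0.39  1.53 -0.06  1.47  0.29]
step mm 9.251932136296245
[[-0.0001, -0.0001, 0.0093], [-0.0001, -0.0001, 0.0093], [-0.0001, -0.0001, 0.0093], [-0.0001, -0.0001, 0.0093], [-0.0001, -0.0001, 0.0093]] roll 0.0
[[-0.0001, -0.0001, 0.0093], [-0.0001, -0.0001, 0.0093], [-0.0001, -0.0001, 0.0093], [-0.0001, -0.0001, 0.0093], [-0.0001, -0.0001, 0.0093]] roll 0.0
```

View pics/w6.png

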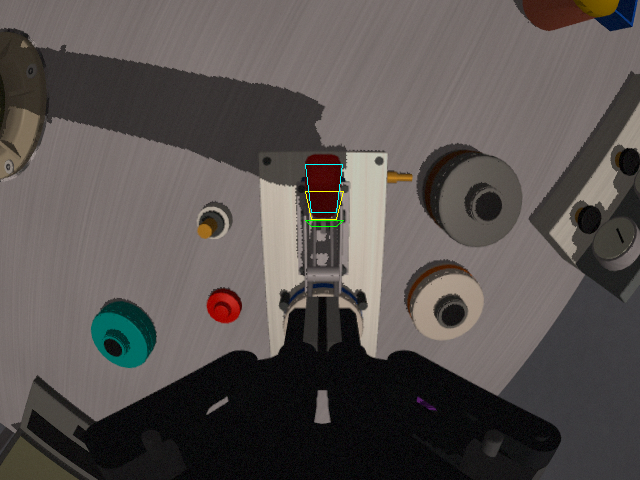

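The lever grip shows at about (324,187), aligned with the fingers and consistent with j≈0.25. I'll descend on the clamp side of it.

move_arm([
  [0, 0, 0.019],
  [0, 0, 0.019],
  [0, 0, 0.019],
  [0, 0, 0.019],
  [0, 0, 0.016],
], roll=[0, 0, 0, 0, 0], fingers=[-1, -1, -1, -1, -1])

```text
clock: 14.65
eef_pos: [524.5, 81.7, 377.9]
eef_rot: [-1.674, -2.657, 0.003]
ft_force: [-0.3, -0.7, -0.9]
finger_gap: 0.5
```

```bash
python3 - <<'E'
from wov import *
report()
for n in('scene','wrist'):
    im,d=robot.snapshot(n); save(n+'7',im if n=='wrist' else cv2.resize(im[130:310,240:400],None,fx=3.3,fy=3.3))
# arc
for j in np.arange(.2,1.31,.1):
    a=1.3-j; print(j.round(2),(np.array([61-11,100+173])+125*np.array([np.cos(a),np.sin(a)])+11*np.array([-np.sin(a),np.cos(a)])).round(1))
E
```

```text
t 14.65 pos [524.5  81.7 377.9] fix [68.2 -0. ] ang 115.6 tilt 0.15 F [-0.3 -0.7 -0.9] gap 0.5 q [-0.55  0.2   0.39  1.68 -0.08  1.28  0.3 ]
0.2 [ 96.9 389.4]
0.3 [108.3 384.1]
0.4 [119.1 377.8]
0.5 [129.2 370.3]
0.6 [138.5 361.9]
0.7 [147.  352.7]
0.8 [154.4 342.6]
0.9 [160.8 331.8]
1.0 [166.2 320.4]
1.1 [170.3 308.6]
1.2 [173.3 296.4]
1.3 [175. 284.]
```

View pics/wrist7.png

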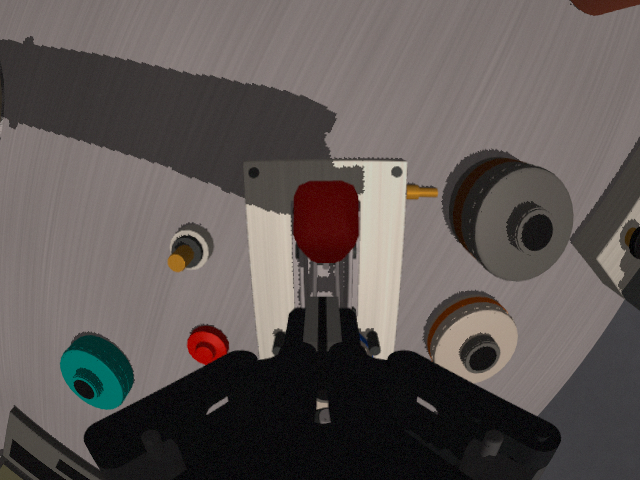

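View pics/scene7.png

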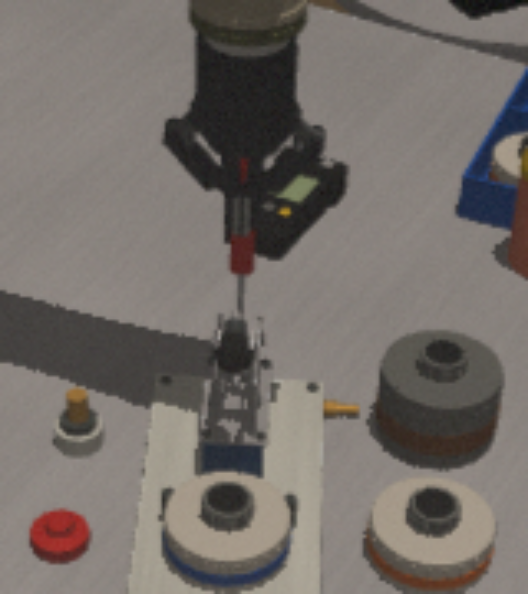

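move_arm([
  [0.01, 0, 0],
  [0.01, 0, 0],
  [0.01, 0, 0],
  [0.01, 0, 0],
  [0.01, 0, 0],
], roll=[0.1, 0.1, 0, 0, 0], fingers=[-1, -1, -1, -1, -1])

```text
clock: 15.25
eef_pos: [502.4, 128.6, 380.5]
eef_rot: [1.67, 2.661, 0.001]
ft_force: [0.7, -0.0, -0.3]
finger_gap: -0.0
```

move_arm([
  [0.006, 0, 0.004],
  [0.006, 0, 0.004],
  [0.006, 0, 0.005],
  [0.005, 0, 0.006],
  [0.005, 0, 0.006],
], roll=[0, 0, 0, 0, 0], fingers=[-1, -1, -1, -1, -1])

```text
clock: 15.75
eef_pos: [490.4, 153.0, 354.3]
eef_rot: [-1.67, -2.66, 0.001]
ft_force: [0.0, 0.3, 1.4]
finger_gap: -0.4
```

```bash
python3 - <<'E'
from wov import *
report()
im,d=robot.snapshot('scene'); save('s8',cv2.resize(im[130:310,240:400],None,fx=3.3,fy=3.3))
E
```

```text
t 15.75 pos [490.4 153.  354.3] fix [147.3  -0.7] ang 115.8 tilt 0.03 F [0.  0.3 1.4] gap -0.4 q [-0.65  0.18  0.33  1.76 -0.06  1.21  0.14]
```

View pics/s8.png

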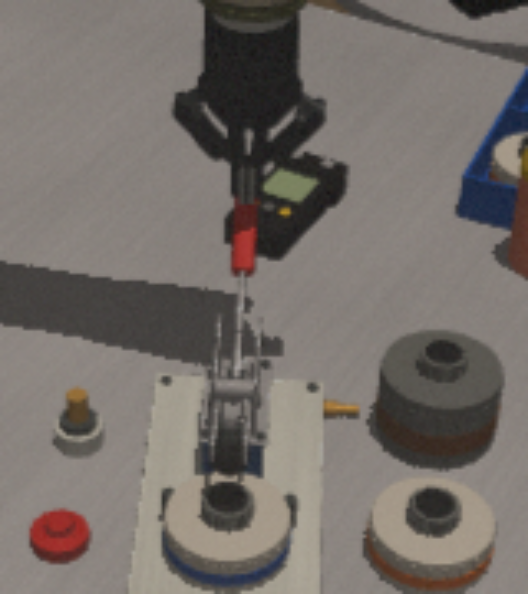

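The lever is following the push and the stopper is coming down. I'll continue along the arc.

move_arm([
  [0.0045, 0, 0.006],
  [0.004, 0, 0.0065],
  [0.004, 0, 0.007],
  [0.0035, 0, 0.007],
  [0.003, 0, 0.007],
], roll=[0, 0, 0, 0, 0], fingers=[-1, -1, -1, -1, -1])

```text
clock: 16.3
eef_pos: [482.2, 170.3, 321.7]
eef_rot: [-1.67, -2.661, -0.001]
ft_force: [-4.1, -1.5, 10.5]
finger_gap: 0.1
```

move_arm([
  [0.002, 0, 0.006],
  [0.002, 0, 0.006],
  [0.0015, 0, 0.006],
  [0.001, 0, 0.006],
  [0.001, 0, 0.006],
], roll=[0, 0, 0, 0, 0], fingers=[-1, -1, -1, -1, -1])

```text
clock: 16.8
eef_pos: [479.0, 176.7, 290.9]
eef_rot: [1.67, 2.661, -0.0]
ft_force: [0.5, -0.2, -0.2]
finger_gap: 0.0
```

```bash
python3 - <<'E'
from wov import *
report()
im,d=robot.snapshot('scene'); save('s9',cv2.resize(im[130:310,240:400],None,fx=3.3,fy=3.3))
E
```

```text
t 16.8 pos [479.  176.7 290.9] fix [173.6  -0.8] ang 115.8 tilt 0.01 F [ 0.5 -0.2 -0.2] gap 0.0 q [-0.68  0.23  0.3   1.85 -0.08  1.08  0.1 ]
```

View pics/s9.png

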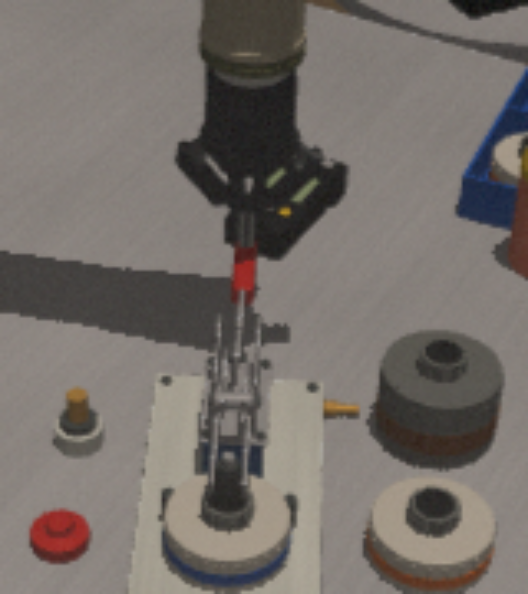

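Force peaked at 10.5 N, then dropped to zero: the clamp has snapped over. I'll nudge down gently to confirm it's on its stop, then withdraw.

move_arm([
  [0, 0, 0.003],
  [0, 0, 0.003],
  [0, 0, 0.001],
  [0, 0, 0.001],
  [0, 0, 0],
], roll=[0, 0, 0, 0, 0], fingers=[-1, -1, -1, -1, -1])

```text
clock: 17.35
eef_pos: [479.2, 176.2, 284.4]
eef_rot: [-1.671, -2.66, -0.0]
ft_force: [-4.3, -1.6, 9.1]
finger_gap: 0.4
```

move_arm([
  [0, 0, -0.005],
  [0, 0, -0.02],
  [0, 0, -0.03],
  [0, 0, -0.04],
  [0, 0, -0.04],
], roll=[0, 0, 0, 0, 0], fingers=[-1, -1, -1, -1, -1])

```text
clock: 17.85
eef_pos: [478.9, 176.3, 419.9]
eef_rot: [-1.671, -2.66, 0.001]
ft_force: [0.5, 1.0, -0.1]
finger_gap: -0.0
```

move_arm([
  [0.02, 0.03, -0.01],
  [0.02, 0.03, 0],
  [0.02, 0.03, 0],
  [0.02, 0.03, 0],
  [0.02, 0.03, 0],
], roll=[0, 0, 0, 0, 0], fingers=[-1, -1, -1, -1, -1])

```text
clock: 18.35
eef_pos: [571.4, 333.1, 428.6]
eef_rot: [1.67, 2.661, 0.0]
ft_force: [0.6, -1.0, 0.2]
finger_gap: 0.1
```

```bash
python3 - <<'E'
from wov import *
report()
for n in('scene','top'):
    im,d=robot.snapshot(n); np.savez(n+'10.npz',im=im,d=d)
    P=cloud(n,d); i=im.astype(int); red=(i[...,0]>90)&(i[...,1]<60)&(i[...,2]<60)
    f=np.dstack([(P[...,:2]-F0)@EX,(P[...,:2]-F0)@EY]); m=red&(P[...,2]>80)&(P[...,2]<260)&(abs(f[...,0]-130)<110)&(abs(f[...,1])<50)
    X=np.c_[f[m],P[m][:,2]]; print(n,m.sum(),np.percentile(X,[2,50,98],axis=0).round(1).tolist())
    if n=='scene': save('s10',cv2.resize(im[160:340,240:420],None,fx=3.3,fy=3.3))
    else: save('t10',im)
    for r in robot.masks_of(n,'filter'):
        x,y,ww,h=r['extent']; c=proj(n,w(-95,0,38))[0]
        if np.hypot(x+ww/2-c[0],y+h/2-c[1])<12:
            q,e,ar=fitcyl(n,r['mask'],tuple(w(-95,0,0)[:2])); print(n,r['score'],fx(q).round(1),e,ar)
E
```

```text
t 18.35 pos [571.4 333.1 428.6] fix [ 273.5 -152.5] ang 115.8 tilt 0.01 F [ 0.6 -1.   0.2] gap 0.1 q [-0.75  0.46  0.27  1.22 -0.12  1.47 -0.05]
scene 133 [[115.3, -10.8, 106.6], [156.6, -2.2, 111.1], [206.9, 7.4, 116.0]]
top 183 [[119.5, -6.7, 97.2], [172.3, 5.7, 110.1], [211.3, 10.0, 114.2]]
top 0.71 [-94.9  -0.4] 65.40625 1385.5
```

View pics/s10.png

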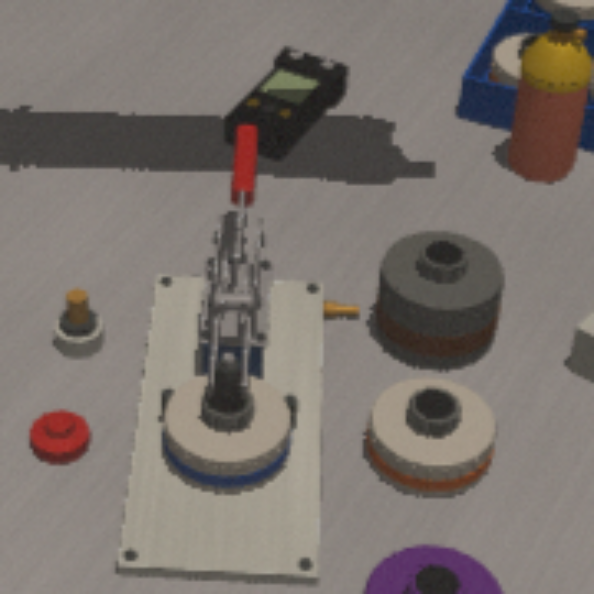

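View pics/t10.png

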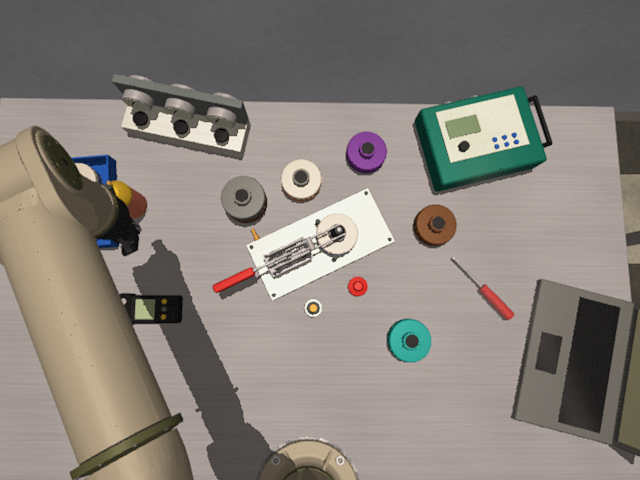

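The lever lies level at z≈111 and the stopper is on the neck. The filter fits at (-94.9, -0.4) against the seat at (-95, 0), and the arm is clear. Handing in.

```bash
python3 -c "
from station import robot
print(robot.sign_off()); print(robot.sense()['clock'])"
```

```text
the job is handed in; nothing more can be done
None
the job is handed in; nothing more can be done
```

The filter is seated against both pins, the clamp is locked on its neck, and I've handed the job in. `sign_off()` gave no verdict.

**What I did**
- I pushed the blue-banded filter about 63 mm along the plate with two half-open fingertips, until resistance rose to about 9 N, almost straight along −x.
- With closed fingertips I pushed the red lever over along its arc. Force peaked at 10.5 N or a little more, then fell to zero as it snapped over. A gentle push afterwards met the stop.
- I then moved the arm clear; the last clock reading before hand-in was 18.35 s.

**Last checks**
- **Lever:** the top of the grip is level at 110–111 mm in both the scene and top views, which matches the locked height of 111 mm.
- **Filter:** the top view puts it at fixture (-94.9, -0.4) mm, against the seat at (-95, 0). It looks upright, with the stopper on the neck.
- **Bench:** by eye, nothing else in the pictures had moved. The wrist force was about zero after withdrawing.

**What disagreed or was not checked**
- An earlier scene-camera fit, made before clamping, put the filter at (-93.2, -2.3). It was a poor fit, and that camera also read about 2 mm off in y before the push. In the last pictures the network did not find the seated filter in that view.
- The cameras placed the fixture origin 2–3 mm apart, in line with the stated calibration error.
- The stopper's contact force could not be measured, so the only evidence for it is the snap and the locked lever.

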